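# Lock the tape roll on its spindle with the hitch pin

### The job

The roll of tape on the sloping spindle of the dispenser stand could slide off. Take the hitch pin out of the aluminium block, push it from above fully through the cross hole near the free end of the spindle, with its wire loop pointing out past the spindle end, then swing the sprung loop down over the spindle end until it snaps fully shut round the spindle. Let go of everything, and leave the small tools and other loose things on the bench where they lie.

Things in the scene. Friction and masses are not known exactly. Their poses are not given: they have to be found in the camera images.
- pin: Loose steel hitch pin, 87 mm long, 0.1 kg, upright in the block at the start. Origin: centre of the underside of its collar (24 mm across, 4 mm thick); z along the pin to its grip end. Below it (z 0 to -46 mm) the round shank, 9 mm thick. Above the collar a boss up to z 13 mm, 16 mm along x, 22 along y, crossed along y at z 7 mm by the loop's axle, 46 mm long, 6 thick. The open loop points to -x.
- pin_grip (a point): Middle of the pin's flat grip, pin z +27 mm. The grip reaches from z 13 to 41 mm, is 18 mm wide along pin x and 13 mm thick along pin y: take it across y.
- pin_tip (a point): Lower end of the pin's shank, pin z -46 mm; the last 9 mm taper from 9 to 5 mm thick.
- loop (a joint): Hinge of the loop, about pin y at pin z 7 mm. 0 = open: the loop points to pin -x and 10 degrees up. It grows as the loop swings down to the shank; 1.745 = shut, along the shank, its end 53 mm below the collar's underside. The spring is over-centre: below 0.65 rad it pushes the loop open, beyond that it snaps it shut by itself (under 1 N at the loop's end).
- loop_end (a point): Middle of the cross wire at the far end of the loop, 60 mm from its hinge. The loop is a U of dark 5 mm round wire: legs 40 mm apart (centre lines), narrowing at the end to a cross wire 14 mm long; it passes freely round the spindle end.
- spindle: Fixed steel spindle. Origin: centre of the mouth of its cross hole, on the flat upper face. z points straight out of the hole and leans 30 degrees from vertical towards the free end, so the pin goes in 30 degrees tilted along -z; x points up the spindle to the tape roll. Hole 12 mm wide, right through. When the pin is home its origin and axes agree with these, but for a small turn about z.
- spindle_end (a point): Centre of the spindle's free end face, at spindle x -20 mm, z -11 mm, the side towards the robot. The end is flattened: 24 mm wide (spindle y), 22 mm thick (spindle z 0 to -22 mm). On the other side of the hole the tape roll (68 mm across, axis at z -11 mm) begins at spindle x 31 mm, the upright at about x 80 mm.
- stand: Fixed grey dispenser stand: origin at the centre of the underside of its base plate (130 x 110 x 10 mm), upright 163 mm high at the centre; the spindle slopes from it towards -x, hole mouth at x -86 mm, z 125 mm.
- block: Fixed aluminium block, 60 x 60 x 55 mm high, origin at the centre of its underside; the pin stands in its middle hole (11 mm wide, right through), collar on the top face.
- screwdriver_red: Bystander: small red-handled screwdriver, 157 long, 13 high mm; loose; origin at the centre of its underside.
- side_cutters: Bystander: blue-handled side cutters, 127 long, 13 high mm; loose; origin at the centre of its underside.
- solder_reel: Bystander: reel of solder standing on its flange, 77x57x32 mm; loose; origin at the centre of its underside.
- marker: Bystander: red and white marker pen, 135 long, 16 high mm; loose; origin at the centre of its underside.
- tweezers_bent: Bystander: black bent tweezers, 126 long, 9 high mm; loose; origin at the centre of its underside.
- flux_syringe: Bystander: flux syringe, 141 long, 20 high mm; loose; origin at the centre of its underside.
Things that resemble listed ones, but are neither listed nor needed, are in the scene too. Of the things that look like the stand, the larger one is meant. Leave any orange look-alike of the pin alone.

How it is judged:
By the outcome, as a careful person would: the job done as asked, in the order asked, and still so for the second after the job is handed in, with the robot touching nothing.
It also fails if it takes over 54 s, if anything falls off the work surface, if the arm or the gripper's body presses on something with over 40 N, if the wrist force passes 120 N, or if a joint passes its speed limit or range.

### The arm

A 6-joint arm with a two-finger parallel gripper is mounted at the origin on a cart in front of the work surface, level with it; the furniture and walls round the work are solid. World frame = base frame: x ahead of the robot, y to its left, z up, the work surface at z = 0. Lengths are in mm, angles in rad, forces in N, time in s.
With the tool pointing down it reaches from about 325 to 750 mm from the base axis. Payload 7.6 kg.
Tool frame: the origin (TCP) lies on the centre line of the jaws, within the pads' length; the fingertips stand r.tip_extent ahead of it and the grasp point (between the pads) lies 5 mm behind it (r.tip_extent is the distance from the TCP to the fingertips, in mm); x points along the fingers, y is the direction in which the jaws open and shut, and the axes are right-handed (so a half turn about x gives the same grasp; the last joint's range is limited). The gripper opens to 85 mm and grips with 20 to 120 N. Pads are 22 mm wide; open, the fingers measure 114 mm over their backs; the gripper's body (76 mm by 85 mm) begins 54 mm behind the grasp point. The pads swing forward as they close: fully open they stand 13 mm farther back than shut.
Start: joints at [1.037, 0.052, 1.401, -0, 1.689, -0.07], TCP at [234.846, 469.566, 245.323] pointing down, gripper open.
Joint ranges: [-2.9, 2.9], [-0.91, 2.17], [0.12, 2.37], [-1.06, 4.2], [0.26, 2.73], [-2.93, 2.93]. Speed limits (rad/s): [2.57, 2.57, 3.01, 3.14, 3.14, 3.14].

### API

Orientations are given as a unit quaternion [w, x, y, z].
In Python, from workcell import r gives the robot as it stands. The module is installed in compiled form; this text tells all that it offers.
- The arm moves only by the tool apply_moves, never from a script. Its argument "rows" is a list of rows, each an object of numbers: "dx", "dy", "dz": the shift along the tool's x, y, z in mm; "roll": the turn about the tool's x in degrees; "jaw": the closure, from -1 (fully open) to 1 (shut). In form: [{"dx": .., "dy": .., "dz": .., "roll": .., "jaw": ..}, ...]. A call has 1 to 5 rows; each row is the pose to reach, as a shift and turn from the pose commanded when the call began, along the tool's axes at that moment; what a row does not reach only later rows make up. A row lasts 1/8 s, in which the tool goes at most 62.5 mm and 10.7 degrees, less where a joint would pass 70% of its speed; a pose out of reach is approached as far as the arm can. A call with a gripper value outside its range is refused whole. The fingers move at their own pace and stop on an object; "newtons" is the grip in N (left out, the last holds). Time passes only in rows, so rows that repeat a pose let the fingers close. It gives the time, the measured TCP pose, the force and the opening at its end, in the units of the state.
- r.sense(): the state, without advancing time (a new reading comes with each control period).
- r.read_camera(name): name is "side" or "top"; returns the picture (384x512x3 uint8, blue, green, red); there is no depth.
- r.camera_model(name): a dict with "K" (3x3 intrinsics, pixels), "eye" and "orientation" of the camera in the world. Camera axes: x right, y down, z forward; pixel columns grow to the right and rows downward; lengths in mm; the calibration is good to about 2 mm. A picture is of the moment at which its call begins. camera_model takes no time and is no camera call.
- r.sign_off(): hands the job in, once; it reports no verdict.
Trained networks look in the newest picture that a camera, given by its name, has taken for a name from the list of things; names that differ only in an ending like _2 or _b are one class to them, and where a whole thing is asked for, a point or a joint stands for the part that bears it (a point fixed in the world has none). Each returns a list of dicts, best first, with "p" (0 to 1); they miss things now and then, are a little off and sometimes report something else, mostly with a low value. They report only what shows in the picture. A call takes as long as a camera call. They do not tell look-alikes from the thing itself.
- r.find_in(name, camera): "pixel" ([column, row] in pixels, amid what is visible of it).
- r.regions_of(name, camera): "mask" (384x512 bool, what is visible of it) and "pixel" ([column, row] in pixels, amid what is visible of it).
- r.spot_point(name, camera): "pixel" ([column, row] in pixels: a listed point, or the origin of a listed thing).
The state is a dict: "time_s": time; "q": joint angles; "joint_velocities": joint speeds; "joint_efforts": joint torques, N m; "tcp_pos": TCP position; "ee_rot": TCP orientation; "wrist_force": force on the tool from outside, world axes, zero at the start; "ft_torque": the same for the moment, N m; "width": opening from 0.0 (shut) to 1.0 (fully open).
Only numpy, scipy, OpenCV 4.12 (cv2) and the standard library are available. Lean on these libraries where they do the work, as an engineer would, in place of code of your own. Each camera call takes 0.05 s, during which the arm holds its last target. There are 200 camera calls.

## Working session

There is one attempt and no reset: what is moved stays moved. The work goes in short steps, Python scripts to look and compute and a tool call to move; the robot and the scene stay as the last step left them, time stands still between calls to the robot, and variables do not carry over. Pictures are saved under pics/ and viewed, about 8 in all and at most 12, crops included, and the job is handed in when it is done.

Besides the shell and the picture viewer there is one more tool, called after "Request:" by a JSON object that holds its "api" and its "payload". apply_moves: Moves the arm, as the interface text tells. Its arguments: {"type":"object","properties":{"rows":{"type":"array","items":{"type":"object","properties":{"dx":{"type":"number"},"dy":{"type":"number"},"dz":{"type":"number"},"roll":{"type":"number"},"jaw":{"type":"number"}}}},"newtons":{"type":"number"}},"required":["rows"]}

```bash
mkdir -p pics
cat > h.py <<'E'
import numpy as np, cv2
from scipy.spatial.transform import Rotation as R
from workcell import r
def rot(q): return R.from_quat([q[1],q[2],q[3],q[0]]).as_matrix()
def cam(n):
    m=r.camera_model(n); return np.array(m["K"]),np.array(m["eye"]),rot(m["orientation"])
def ray(n,p):
    K,e,M=cam(n); d=M@np.linalg.inv(K)@[p[0],p[1],1]; return e,d/np.linalg.norm(d)
def tri(p,q,a="side",b="top"):
    (e1,d1),(e2,d2)=ray(a,p),ray(b,q)
    A=np.c_[d1,-d2]; t=np.linalg.lstsq(A,e2-e1,rcond=None)[0]
    x,y=e1+t[0]*d1,e2+t[1]*d2; return (x+y)/2,np.linalg.norm(x-y)
def proj(n,X):
    K,e,M=cam(n); c=K@(M.T@(np.array(X)-e)); return c[:2]/c[2]
E
cat > a.py <<'E'
from h import *
np.set_printoptions(precision=1,suppress=True)
s=r.sense(); print(s["time_s"],s["tcp_pos"],s["ee_rot"],r.tip_extent)
for c in("side","top"):
    im=r.read_camera(c); cv2.imwrite(f"pics/{c}0.png",im)
    m=r.camera_model(c); print(c,m["eye"],np.array(m["K"])[0],rot(m["orientation"])[:,2])
    for n in("pin_grip","pin_tip","pin","loop_end","spindle","spindle_end","stand","block"):
        print(c,n,[(np.round(d["pixel"]).tolist(),round(d["p"],2)) for d in r.spot_point(n,c)[:4]])
a,b=cv2.imread("pics/side0.png"),cv2.imread("pics/top0.png")
cv2.imwrite("pics/both0.png",np.vstack([cv2.resize(a,(512,300)),cv2.resize(b,(512,300))]))
E
python3 a.py
```

```text
0.0 [234.7 469.3 244.5] [ 0.7  0.2  0.7 -0.2] 14.0
side [ 283.7  767.1 1008.1] [408.9   0.  248.1] [ 0.3 -0.7 -0.7]
side pin_grip [([152.0, 232.0], 0.75), ([269.0, 228.0], 0.61)]
side pin_tip [([178.0, 230.0], 0.51)]
side pin [([161.0, 233.0], 0.73), ([270.0, 231.0], 0.64)]
side loop_end [([163.0, 219.0], 0.52), ([290.0, 232.0], 0.43)]
side spindle [([274.0, 142.0], 0.81), ([338.0, 126.0], 0.45)]
side spindle_end [([282.0, 150.0], 0.57), ([338.0, 130.0], 0.45)]
side stand [([320.0, 143.0], 0.61), ([250.0, 169.0], 0.58)]
side block [([269.0, 242.0], 0.84)]
top [ 496.7  -49.  1838.6] [473.9   0.  254.1] [ 0.  0. -1.]
top pin_grip [([230.0, 212.0], 0.57), ([205.0, 131.0], 0.46)]
top pin_tip [([210.0, 143.0], 0.65)]
top pin [([208.0, 133.0], 0.69), ([323.0, 191.0], 0.58), ([234.0, 214.0], 0.5)]
top loop_end [([223.0, 123.0], 0.59), ([238.0, 228.0], 0.49)]
top spindle [([386.0, 233.0], 0.73), ([321.0, 188.0], 0.61)]
top spindle_end [([322.0, 190.0], 0.96), ([386.0, 235.0], 0.6)]
top stand [([371.0, 217.0], 0.79), ([311.0, 168.0], 0.74)]
top block []
```

View pics/side0.png

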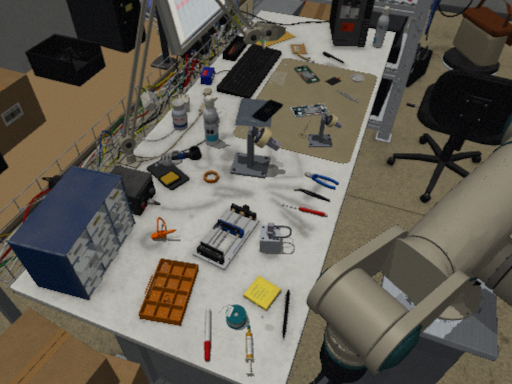

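View pics/top0.png

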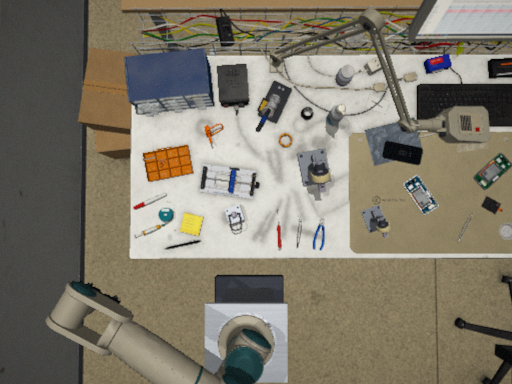

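The side view shows the large stand at (254,150), with its spindle end near (280,148). The block with the steel pin is at (270,235), the loop to its right, and the orange look-alike is at (165,232). In the top view the stand is at (316,168), the spindle end at (322,190) and the block with the pin at (235,215). Next I'll measure and crop closer.

```bash
cat > b.py <<'E'
from h import *
np.set_printoptions(precision=1,suppress=True)
near={"side":[(270,232),(262,148)],"top":[(236,215),(318,180)]}
acc={}
for k in range(4):
  for c in("side","top"):
    im=r.read_camera(c)
    if k==0: cv2.imwrite(f"pics/{c}1.png",im)
    for n,i in(("pin_grip",0),("pin",0),("loop_end",0),("block",0),("spindle",1),("spindle_end",1),("stand",1)):
      for d in r.spot_point(n,c):
        if np.hypot(*(np.array(d["pixel"])-near[c][i]))<30: acc.setdefault((n,c),[]).append(d["pixel"]);break
for n in("pin_grip","pin","loop_end","block","spindle","spindle_end","stand"):
  p=[np.median(acc[(n,c)],0) if (n,c) in acc else None for c in("side","top")]
  print(n,p, *(tri(*p) if p[0] is not None and p[1] is not None else ("-",)))
o=[]
for c,i,w in(("side",0,24),("side",1,32),("top",0,24),("top",1,32)):
    im=cv2.imread(f"pics/{c}1.png");x,y=near[c][i]
    print(c,i,"crop origin",x-w,y-w,"scale",300/(2*w))
    o.append(cv2.resize(im[y-w:y+w,x-w:x+w],(300,300),interpolation=cv2.INTER_CUBIC))
cv2.imwrite("pics/crop1.png",np.vstack([np.hstack(o[:2]),np.hstack(o[2:])]))
E
python3 b.py
```

```text
pin_grip [array([269.2, 227.1]), array([233. , 214.1])] [493.6  43.2  80.5] 4.329884490519833
pin [array([270.5, 232.5]), array([234.2, 213.4])] [493.   39.3  51.7] 2.1543212206344085
loop_end [array([291. , 232.3]), array([235.4, 226.2])] [439.6  32.6  70.6] 14.407365431551428
block [array([268.5, 243.7]), array([234.1, 213.6])] [494.   42.7   0.3] 1.3050185023907923
spindle [array([275.6, 139.8]), array([321.4, 186.6])] [ 589.  -278.7  135. ] 1.6870722839039223
spindle_end [array([279.6, 147.3]), array([322.8, 190.4])] [ 576.3 -288.4   98.5] 3.0244343001482803
stand [array([250.1, 167.4]), array([313.2, 165.9])] [ 677.1 -267.4  -11.7] 4.097961490900365
side 0 crop origin 246 208 scale 6.25
side 1 crop origin 230 116 scale 4.6875
top 0 crop origin 212 191 scale 6.25
top 1 crop origin 286 148 scale 4.6875
```

View pics/crop1.png

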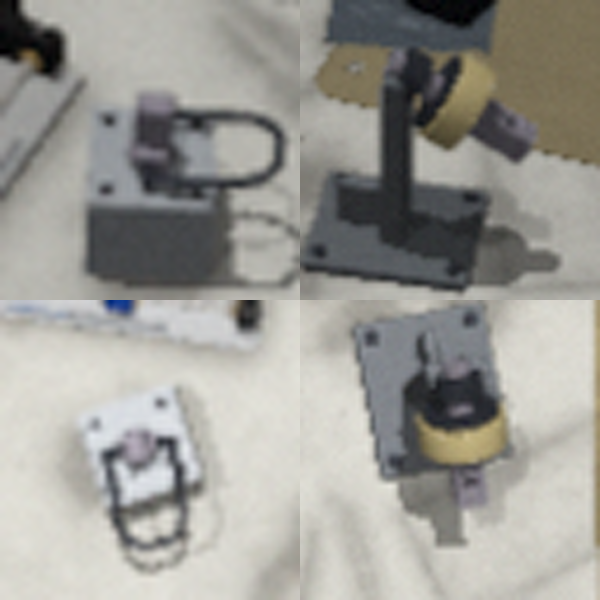

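The crops show the pin upright in the block with its loop towards the robot. The spindle's hole is dark, at about (274.4,140.8) in the side view and (322.3,186.2) in the top view. I'll fit both poses from corners read off the crops.

```bash
cat > fit.py <<'E'
from h import *
from scipy.optimize import least_squares
np.set_printoptions(precision=2,suppress=True)
def px(org,s,q): return lambda c:((c[0]-q[0])/s-.4+org[0],(c[1]-q[1])/s-.4+org[1])
sb,ss=px((246,208),6.25,(0,0)),px((230,116),4.6875,(300,0))
tb,ts=px((212,191),6.25,(0,300)),px((286,148),4.6875,(300,300))
H=(-86,0,125)
stand=[("side",(65,55,10),ss((302,262))),("side",(-65,55,10),ss((466,283))),("side",(-65,-55,10),ss((490,187))),("side",(65,-55,10),ss((332,173))),("side",H,ss((510,118))),
("top",(65,55,10),ts((353,323))),("top",(65,-55,10),ts((484,302))),("top",(-65,55,10),ts((383,478))),("top",H,ts((472,481)))]
block=[("side",(30,30,55),sb((88,205))),("side",(-30,30,55),sb((218,205))),("side",(30,-30,55),sb((97,107))),("side",(0,0,96),sb((157,97))),
("top",(30,30,55),tb((82,417))),("top",(30,-30,55),tb((177,386))),("top",(-30,-30,55),tb((204,488))),("top",(-30,30,55),tb((107,510)))]
def fit(pts,x0):
    def f(v):
        c,s=np.cos(v[2]),np.sin(v[2])
        return np.concatenate([proj(n,(v[0]+c*a[0]-s*a[1],v[1]+s*a[0]+c*a[1],a[2]))-p for n,a,p in pts])
    S=least_squares(f,x0); return S.x,S.fun.reshape(-1,2)
for nm,P,x0 in(("stand",stand,(675,-267,.2)),("block",block,(493,42,.25))):
    for sel in("all","side","top"):
        v,res=fit([p for p in P if sel in("all",p[0])],x0); print(nm,sel,v,np.degrees(v[2]))
        if sel=="all":
            print(res.tolist() and np.round(res,1).tolist())
            if nm=="stand":print("hole",v[0]-86*np.cos(v[2]),v[1]-86*np.sin(v[2]))
# hole, grip top triangulated
print("hole tri",tri(ss((510,118)),ts((472,481))),"grip top tri",tri(sb((157,97)),tb((137,433))))
# loop end mid -> direction at height
for n,p in(("side",sb((281,158))),("top",tb((154,546)))):
    e,d=ray(n,p);t=(55+7+10-e[2])/d[2];print("loopend",n,e+t*d)
s=r.sense();print(np.array(s["tcp_pos"]));print(rot(s["ee_rot"]),s["time_s"],s["width"])
E
python3 fit.py
```

```text
stand all [ 674.7  -266.88    0.19] 10.640164496729964
[[-0.6, -0.5], [0.4, -0.1], [-0.0, 0.2], [-0.6, -1.2], [0.9, 0.6], [-0.2, 0.2], [-0.3, -0.6], [-0.1, 0.0], [-0.0, 0.4]]
hole 590.177700763821 -282.7554419874312
stand side [ 674.43 -265.8     0.2 ] 11.189783490480238
stand top [ 674.7  -267.55    0.18] 10.21341373048682
block all [490.82  40.14   0.29] 16.75003505893064
[[0.4, -0.8], [0.2, 0.6], [0.1, -1.1], [0.7, 0.2], [-0.6, -0.3], [-0.6, -0.0], [-0.3, -1.1], [-0.0, 0.1]]
block side [491.82  41.23   0.33] 18.833689572516402
block top [489.58  38.69   0.26] 15.093224485564619
hole tri (array([ 592.46, -282.39,  126.99]), np.float64(1.737004801751808)) grip top tri (array([496.68,  39.16,  93.69]), np.float64(6.573441801961664))
loopend side [432.98  34.4   72.  ]
loopend top [432.73  31.03  72.  ]
[234.85 469.57 245.31]
[[ 0.    0.45  0.89]
 [ 0.    0.89 -0.45]
 [-1.    0.   -0.  ]] 4.1 1.002180739705632
```

Request:
{"api": "apply_moves", "payload": {"rows": [{"dx": 25, "dy": -135, "dz": 210, "roll": -18, "jaw": -1}, {"dx": 25, "dy": -135, "dz": 210, "roll": -18, "jaw": -1}, {"dx": 25, "dy": -135, "dz": 210, "roll": -18, "jaw": -1}, {"dx": 25, "dy": -135, "dz": 210, "roll": -18, "jaw": -1}, {"dx": 25, "dy": -135, "dz": 210, "roll": -18, "jaw": -1}]}}

```text
time_s: 4.72
tcp_pos: [363.7, 252.0, 220.0]
ee_rot: [0.705, 0.055, 0.705, -0.055]
wrist_force: [-0.1, -0.0, 0.1]
width: 0.998
```

Request:
{"api": "apply_moves", "payload": {"rows": [{"dx": 40, "dy": -190, "dz": 158, "roll": -17, "jaw": -1}, {"dx": 40, "dy": -190, "dz": 158, "roll": -17, "jaw": -1}, {"dx": 40, "dy": -190, "dz": 158, "roll": -17, "jaw": -1}, {"dx": 70, "dy": -190, "dz": 158, "roll": -17, "jaw": -1}, {"dx": 70, "dy": -190, "dz": 158, "roll": -17, "jaw": -1}]}}

```text
time_s: 5.35
tcp_pos: [490.3, 41.9, 148.3]
ee_rot: [0.704, -0.051, 0.706, 0.051]
wrist_force: [-0.1, -0.4, 0.7]
width: 1.002
```

```bash
cat > look.py <<'E'
from h import *
import sys
np.set_printoptions(precision=2,suppress=True)
tag=sys.argv[1]; P=np.array([float(v) for v in sys.argv[2:5]]); w=int(sys.argv[5])
o=[]
for c in("side","top"):
    im=r.read_camera(c); x,y=np.round(proj(c,P)).astype(int)
    print(c,"origin",x-w,y-w,"scale",400/(2*w)); o.append(cv2.resize(im[y-w:y+w,x-w:x+w],(400,400),interpolation=cv2.INTER_CUBIC))
cv2.imwrite(f"pics/{tag}.png",np.hstack(o))
s=r.sense();print(s["time_s"],np.array(s["tcp_pos"]),s["width"],np.array(s["wrist_force"]));print(rot(s["ee_rot"]))
E
python3 look.py l1 491 40 100 40
```

```text
side origin 231 182 scale 5.0
top origin 193 174 scale 5.0
5.45 [490.04  43.06 149.05] 1.0006474200503575 [ 0.    0.56 -0.3 ]
[[-0.   -0.15  0.99]
 [ 0.    0.99  0.15]
 [-1.    0.   -0.  ]]
```

View pics/l1.png

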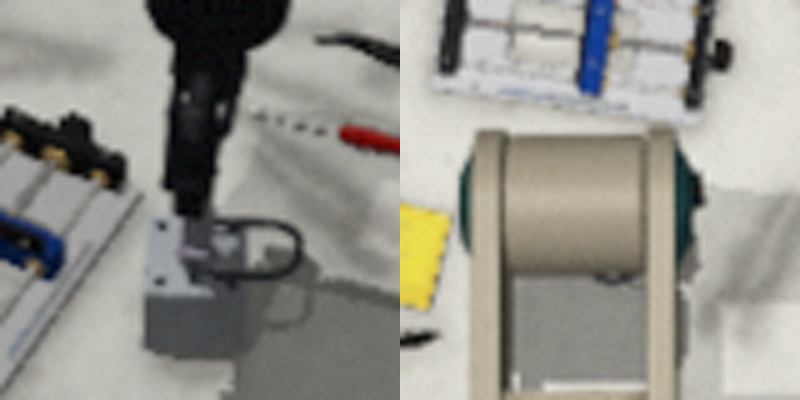

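The side view shows the jaws straddling the pin's grip at crop (195,235), with the arm blocking the top view. Now I descend and close.

Request:
{"api": "apply_moves", "payload": {"rows": [{"dx": 30, "dy": -2, "jaw": -1}, {"dx": 55, "dy": -2, "jaw": -1}, {"dx": 61, "dy": -2, "jaw": -1}, {"dx": 61, "dy": -2, "jaw": -1}, {"dx": 61, "dy": -2, "jaw": 1}], "newtons": 25}}

```text
invalid input at $.rows[0]: expected keys dx, dy, dz, roll, jaw
```

Request:
{"api": "apply_moves", "payload": {"rows": [{"jaw": 1}, {"jaw": 1}, {"jaw": 1}, {"jaw": 1}, {"jaw": 1}]}}

```text
invalid input at $.rows[0]: expected keys dx, dy, dz, roll, jaw
```

Request:
{"api": "apply_moves", "payload": {"rows": [{"dx": 30, "dy": -2, "dz": 0, "roll": 0, "jaw": -1}, {"dx": 55, "dy": -2, "dz": 0, "roll": 0, "jaw": -1}, {"dx": 61, "dy": -2, "dz": 0, "roll": 0, "jaw": -1}, {"dx": 61, "dy": -2, "dz": 0, "roll": 0, "jaw": -1}, {"dx": 61, "dy": -2, "dz": 0, "roll": 0, "jaw": 1}], "newtons": 25}}

```text
time_s: 6.08
tcp_pos: [491.2, 42.0, 90.9]
ee_rot: [0.706, -0.052, 0.704, 0.052]
wrist_force: [-0.5, 0.5, -0.7]
width: 0.818
```

Request:
{"api": "apply_moves", "payload": {"rows": [{"dx": 0, "dy": 0, "dz": 0, "roll": 0, "jaw": 1}, {"dx": 0, "dy": 0, "dz": 0, "roll": 0, "jaw": 1}, {"dx": 0, "dy": 0, "dz": 0, "roll": 0, "jaw": 1}, {"dx": 0, "dy": 0, "dz": 0, "roll": 0, "jaw": 1}, {"dx": 0, "dy": 0, "dz": 0, "roll": 0, "jaw": 1}]}}

```text
time_s: 6.7
tcp_pos: [490.6, 41.4, 89.5]
ee_rot: [0.705, -0.052, 0.705, 0.052]
wrist_force: [0.3, -0.9, 1.0]
width: 0.142
```

Request:
{"api": "apply_moves", "payload": {"rows": [{"dx": -10, "dy": 0, "dz": 0, "roll": 0, "jaw": 1}, {"dx": -25, "dy": 0, "dz": 0, "roll": 0, "jaw": 1}, {"dx": -39, "dy": 0, "dz": 0, "roll": 0, "jaw": 1}, {"dx": -39, "dy": 0, "dz": 0, "roll": 0, "jaw": 1}, {"dx": -39, "dy": 0, "dz": 0, "roll": 0, "jaw": 1}], "newtons": 20}}

```text
time_s: 7.32
tcp_pos: [490.3, 41.5, 128.1]
ee_rot: [0.705, -0.052, 0.705, 0.052]
wrist_force: [0.2, -0.3, -1.0]
width: 0.142
```

Request:
{"api": "apply_moves", "payload": {"rows": [{"dx": 1, "dy": 0, "dz": -13, "roll": 0, "jaw": 1}, {"dx": 4, "dy": 0, "dz": -25, "roll": 0, "jaw": 1}, {"dx": 8, "dy": 0, "dz": -34, "roll": 0, "jaw": 1}, {"dx": 11, "dy": 0, "dz": -40, "roll": 0, "jaw": 1}, {"dx": 11, "dy": 0, "dz": -40, "roll": 0, "jaw": 1}]}}

```text
time_s: 7.95
tcp_pos: [450.5, 35.6, 117.1]
ee_rot: [0.705, -0.052, 0.705, 0.052]
wrist_force: [1.4, 1.8, 2.9]
width: 0.142
```

```bash
python3 look.py l2 470 38 90 32
```

```text
side origin 246 194 scale 6.25
top origin 202 188 scale 6.25
8.05 [450.67  35.61 117.03] 0.1445437349714445 [0.12 1.58 1.94]
[[-0.   -0.15  0.99]
 [ 0.    0.99  0.15]
 [-1.    0.   -0.  ]]
```

View pics/l2.png

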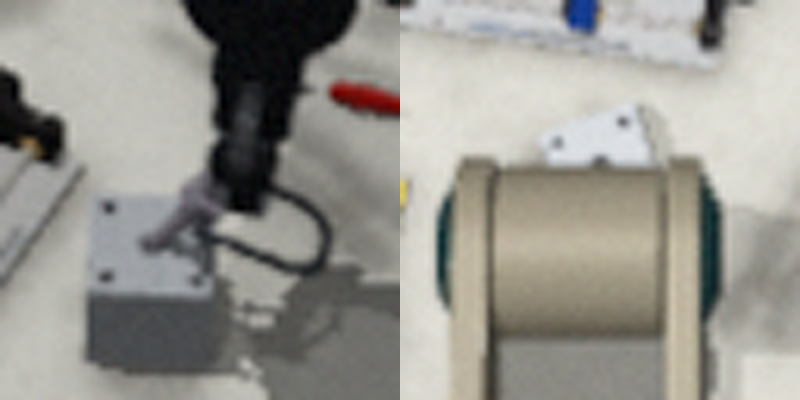

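The side view shows the pin tilted in the jaws. The tip is near crop (148,245), the collar near (207,192), and the loop points towards the robot. Next I work out the tilt.

```bash
cat > tilt.py <<'E'
from h import *
import sys
np.set_printoptions(precision=1,suppress=True)
# args: pixels tip, collar ; plane through tcp containing tool x,z
s=r.sense(); T=np.array(s["tcp_pos"]); M=rot(s["ee_rot"])
def hit(p):
    e,d=ray("side",p); n=M[:,1]; t=(T-e)@n/(d@n); return M.T@(e+t*d-T)
a=[float(v) for v in sys.argv[1:]]
P=[hit(a[i:i+2]) for i in range(0,len(a),2)]
for p in P: print("tool frame",p)
v=P[0]-P[1]; print("tilt",np.degrees(np.arctan2(v[2],v[0])),"len",np.linalg.norm(v))
E
python3 tilt.py 269.3 232.8 278.7 224.3
python3 - <<'E'
import sys; sys.path.insert(0,'.')
from h import *
# predicted side pixels for tilt phi, pivot 2mm below tcp
s=r.sense(); T=np.array(s["tcp_pos"]); M=rot(s["ee_rot"])
for phi in(25,30,35,40,45):
    f=np.radians(phi)
    for L in(73,78): 
        q=T+M@np.array([3+L*np.cos(f),0,L*np.sin(f)]); c=T+M@np.array([3+(L-46)*np.cos(f),0,(L-46)*np.sin(f)])
        g=lambda X:np.round((proj("side",X)-[246,194]+.4)*6.25)
        print(phi,L,"tip",g(q),"collar",g(c),"tip z",q[2])
E
```

```text
tool frame [64.4  0.  44.5]
tool frame [17.8 -0.  19.1]
tilt 28.661813090333006 len 53.04094044133657
25 73 tip [176. 256.] collar [222. 208.] tip z 47.849713248516025
25 78 tip [171. 262.] collar [217. 213.] tip z 43.3165941276373
30 73 tip [165. 250.] collar [218. 206.] tip z 50.78609853825414
30 78 tip [159. 255.] collar [212. 211.] tip z 46.454101697494465
35 73 tip [154. 244.] collar [214. 203.] tip z 54.203832858657364
35 78 tip [147. 248.] collar [207. 208.] tip z 50.105927409706126
40 73 tip [144. 237.] collar [210. 201.] tip z 58.07690518786301
40 78 tip [137. 241.] collar [202. 205.] tip z 54.2442786655697
45 73 tip [134. 229.] collar [206. 198.] tip z 62.375839106820806
45 78 tip [127. 233.] collar [198. 201.] tip z 58.83766011322322
```

Request:
{"api": "apply_moves", "payload": {"rows": [{"dx": -30, "dy": 0, "dz": 0, "roll": 0, "jaw": 1}, {"dx": -70, "dy": 0, "dz": 0, "roll": 0, "jaw": 1}, {"dx": -98, "dy": -20, "dz": 2, "roll": 0, "jaw": 1}, {"dx": -98, "dy": -60, "dz": 7, "roll": -1, "jaw": 1}, {"dx": -98, "dy": -105, "dz": 12, "roll": -2, "jaw": 1}], "newtons": 30}}

```text
time_s: 8.68
tcp_pos: [477.7, -67.4, 214.3]
ee_rot: [0.703, -0.065, 0.705, 0.065]
wrist_force: [0.7, 0.5, -1.3]
width: 0.142
```

Request:
{"api": "apply_moves", "payload": {"rows": [{"dx": 0, "dy": -45, "dz": 4, "roll": 0, "jaw": 1}, {"dx": 0, "dy": -90, "dz": 8, "roll": 0, "jaw": 1}, {"dx": 0, "dy": -135, "dz": 12, "roll": 0, "jaw": 1}, {"dx": 0, "dy": -180, "dz": 16, "roll": 0, "jaw": 1}, {"dx": 0, "dy": -210, "dz": 18, "roll": 0, "jaw": 1}]}}

```text
time_s: 9.3
tcp_pos: [533.2, -271.5, 213.1]
ee_rot: [0.703, -0.063, 0.706, 0.065]
wrist_force: [-0.7, 1.2, -1.3]
width: 0.146
```

```bash
python3 look.py l3 575 -283 140 24
python3 - <<'E'
import sys; sys.path.insert(0,'.')
from h import *
print(r.camera_model("side")["eye"])
for n in("pin_tip","spindle","pin","loop_end"):
    print(n,[(np.round(d["pixel"],1).tolist(),round(d["p"],2)) for d in r.spot_point(n,"side")[:3]])
E
```

```text
side origin 256 115 scale 8.333333333333334
top origin 299 167 scale 8.333333333333334
9.4 [ 532.96 -272.17  212.72] 0.14580897872114987 [ 0.67  0.8  -1.3 ]
[[-0.   -0.18  0.98]
 [ 0.    0.98  0.18]
 [-1.    0.   -0.  ]]
[ 283.71843668  767.09963794 1008.06591038]
pin_tip [([248.7, 170.7], 0.69), ([278.7, 142.4], 0.64), ([176.6, 229.5], 0.56)]
spindle [([277.0, 139.2], 0.71), ([339.0, 123.6], 0.52)]
pin [([163.5, 232.0], 0.67), ([286.0, 131.9], 0.63)]
loop_end [([159.9, 219.3], 0.5), ([304.8, 136.7], 0.42)]
```

View pics/l3.png

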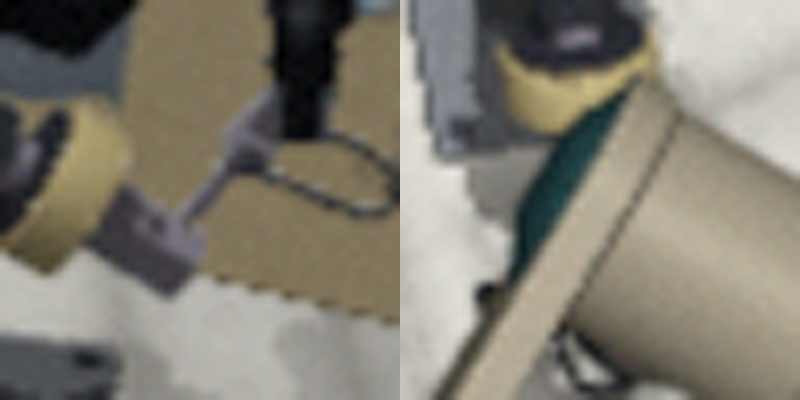

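```bash
python3 tilt.py 277.7 141.2 285 133.5
python3 - <<'E'
import sys; sys.path.insert(0,'.')
from h import *
np.set_printoptions(precision=1,suppress=True)
for n,p in(("side",(274.3,140.8)),("side",(273.3,140.8)),("side",(274.3,139.8)),("top",(322.3,186.2))):
    e,d=ray(n,p);print(n,e+(125-e[2])/d[2]*d)
print("fit hole px",proj("side",(590.2,-282.8,125)),proj("top",(590.2,-282.8,125)))
E
```

```text
tool frame [68.1 -0.  42.8]
tool frame [32.6 -0.  20.9]
tilt 31.782651152977486 len 41.71224763060563
side [ 594.3 -284.3  125. ]
side [ 597.4 -283.   125. ]
side [ 596.  -289.4  125. ]
top [ 591.8 -282.9  125. ]
fit hole px [275.3 141.3] [322.3 186.6]
```

The side view shows the tip at crop (184,222), just robot-side of the hole at (155,218), with the loop pointing out past the spindle end. I move to a few mm above the mouth and check.

Request:
{"api": "apply_moves", "payload": {"rows": [{"dx": 0, "dy": -11, "dz": 0, "roll": 0, "jaw": 1}, {"dx": 0, "dy": -22, "dz": 4, "roll": 0, "jaw": 1}, {"dx": 7, "dy": -22, "dz": 9, "roll": 0, "jaw": 1}, {"dx": 14, "dy": -22, "dz": 9, "roll": 0, "jaw": 1}, {"dx": 14, "dy": -22, "dz": 9, "roll": 0, "jaw": 1}]}}

```text
time_s: 10.22
tcp_pos: [546.4, -289.3, 199.9]
ee_rot: [0.704, -0.064, 0.705, 0.065]
wrist_force: [-0.2, -0.3, -0.3]
width: 0.145
```

```bash
python3 look.py l4 585 -283 135 18
```

```text
side origin 259 121 scale 11.11111111111111
top origin 305 170 scale 11.11111111111111
10.325 [ 546.63 -289.58  201.15] 0.14469032453533542 [-0.33 -0.7  -1.15]
[[-0.   -0.18  0.98]
 [ 0.    0.98  0.18]
 [-1.    0.   -0.  ]]
```

View pics/l4.png

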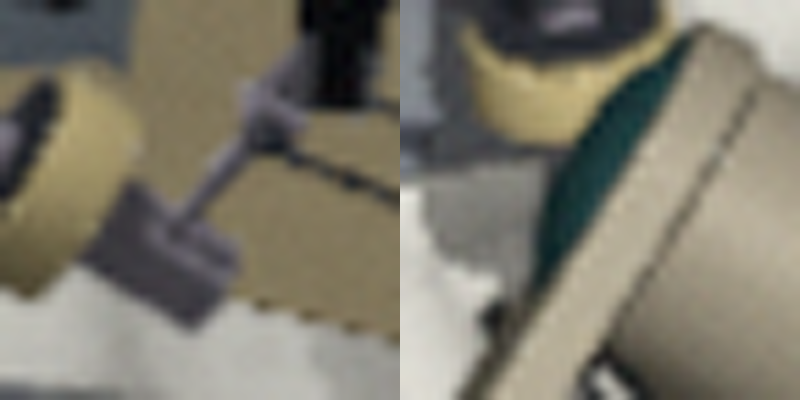

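The tip is at crop (183,222), practically over the hole at (174,224). I'll feed it in along the hole axis in small steps and watch the force.

Request:
{"api": "apply_moves", "payload": {"rows": [{"dx": 2.6, "dy": 0, "dz": 1.5, "roll": 0, "jaw": 1}, {"dx": 5.2, "dy": 0, "dz": 3, "roll": 0, "jaw": 1}, {"dx": 7.8, "dy": 0, "dz": 4.5, "roll": 0, "jaw": 1}, {"dx": 10.4, "dy": 0, "dz": 6, "roll": 0, "jaw": 1}]}}

```text
time_s: 10.82
tcp_pos: [552.0, -288.8, 190.7]
ee_rot: [0.704, -0.064, 0.705, 0.064]
wrist_force: [-5.5, 0.6, 1.0]
width: 0.149
```

Request:
{"api": "apply_moves", "payload": {"rows": [{"dx": 1.3, "dy": 0, "dz": 0.8, "roll": 0, "jaw": 1}, {"dx": 2.6, "dy": 0, "dz": 1.5, "roll": 0, "jaw": 1}, {"dx": 2.6, "dy": 0, "dz": 1.5, "roll": 0, "jaw": 1}]}}

```text
time_s: 11.2
tcp_pos: [553.2, -288.4, 187.5]
ee_rot: [0.703, -0.064, 0.705, 0.065]
wrist_force: [-6.7, -0.1, -0.2]
width: 0.145
```

Request:
{"api": "apply_moves", "payload": {"rows": [{"dx": 2.5, "dy": 0, "dz": -1, "roll": 0, "jaw": 1}, {"dx": 5, "dy": 0, "dz": 0.5, "roll": 0, "jaw": 1}, {"dx": 7.5, "dy": 0, "dz": 2, "roll": 0, "jaw": 1}, {"dx": 10, "dy": 0, "dz": 3.5, "roll": 0, "jaw": 1}, {"dx": 10, "dy": 0, "dz": 3.5, "roll": 0, "jaw": 1}]}}

```text
time_s: 11.82
tcp_pos: [557.5, -287.5, 177.6]
ee_rot: [0.704, -0.064, 0.704, 0.065]
wrist_force: [-2.5, 2.2, -4.0]
width: 0.144
```

```bash
python3 look.py l5 585 -283 135 18
```

```text
side origin 259 121 scale 11.11111111111111
top origin 305 170 scale 11.11111111111111
11.925 [ 557.47 -287.55  177.58] 0.14602834905405773 [-2.92  0.39 -4.55]
[[-0.   -0.18  0.98]
 [ 0.    0.98  0.18]
 [-1.    0.   -0.  ]]
```

View pics/l5.png

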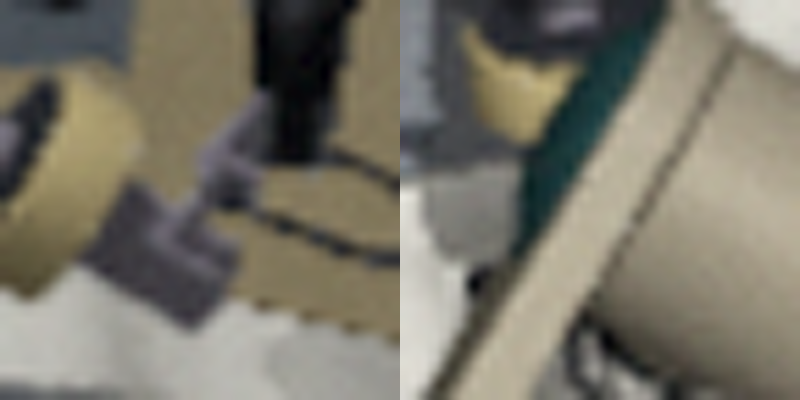

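The pin is clearly in the hole, with the collar still about 25 mm above the mouth. I keep pushing along the axis.

Request:
{"api": "apply_moves", "payload": {"rows": [{"dx": 3.5, "dy": 0, "dz": 1.5, "roll": 0, "jaw": 1}, {"dx": 7, "dy": 0, "dz": 3.5, "roll": 0, "jaw": 1}, {"dx": 10.5, "dy": 0, "dz": 5.5, "roll": 0, "jaw": 1}, {"dx": 14, "dy": 0, "dz": 7.5, "roll": 0, "jaw": 1}, {"dx": 14, "dy": 0, "dz": 7.5, "roll": 0, "jaw": 1}]}}

```text
time_s: 12.55
tcp_pos: [564.8, -286.3, 163.9]
ee_rot: [0.704, -0.064, 0.704, 0.064]
wrist_force: [-3.4, 2.2, -3.7]
width: 0.146
```

Request:
{"api": "apply_moves", "payload": {"rows": [{"dx": 2, "dy": 0, "dz": 1, "roll": 0, "jaw": 1}, {"dx": 4, "dy": 0, "dz": 2, "roll": 0, "jaw": 1}, {"dx": 6, "dy": 0, "dz": 3.2, "roll": 0, "jaw": 1}, {"dx": 6, "dy": 0, "dz": 3.2, "roll": 0, "jaw": 1}]}}

```text
time_s: 13.05
tcp_pos: [567.8, -285.8, 158.3]
ee_rot: [0.704, -0.064, 0.704, 0.064]
wrist_force: [-5.2, 1.3, -1.5]
width: 0.143
```

Request:
{"api": "apply_moves", "payload": {"rows": [{"dx": 1.5, "dy": 0, "dz": 0.5, "roll": 0, "jaw": 1}, {"dx": 3, "dy": 0, "dz": 1.3, "roll": 0, "jaw": 1}, {"dx": 4.5, "dy": 0, "dz": 2, "roll": 0, "jaw": 1}, {"dx": 4.5, "dy": 0, "dz": 2, "roll": 0, "jaw": 1}]}}

```text
time_s: 13.55
tcp_pos: [569.7, -285.5, 154.4]
ee_rot: [0.704, -0.064, 0.704, 0.064]
wrist_force: [-7.9, 2.5, 1.1]
width: 0.145
```

```bash
python3 look.py l6 585 -283 130 18
```

```text
side origin 259 123 scale 11.11111111111111
top origin 305 170 scale 11.11111111111111
13.65 [ 569.72 -285.51  154.39] 0.14661361185664504 [-6.71  2.53  0.87]
[[-0.   -0.18  0.98]
 [ 0.    0.98  0.18]
 [-1.    0.   -0.  ]]
```

View pics/l6.png

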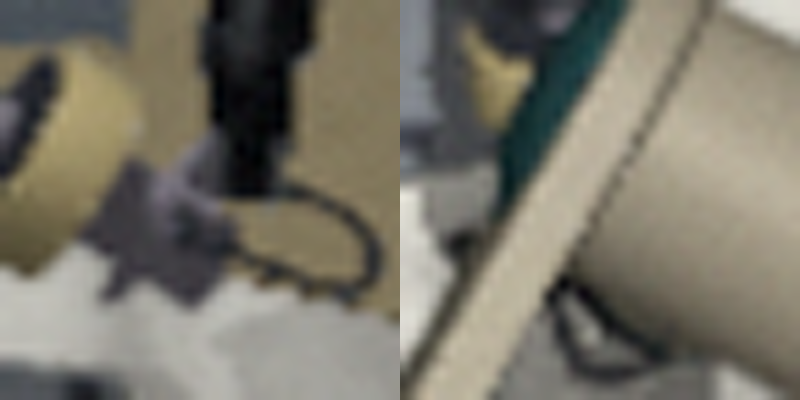

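The pin is nearly home: the tip shows below the spindle at (110,295) and the collar is at about (190,200). I press until the collar seats.

Request:
{"api": "apply_moves", "payload": {"rows": [{"dx": 1, "dy": 0, "dz": 0, "roll": 0, "jaw": 1}, {"dx": 2, "dy": 0, "dz": 0.5, "roll": 0, "jaw": 1}, {"dx": 3, "dy": 0, "dz": 1, "roll": 0, "jaw": 1}, {"dx": 3, "dy": 0, "dz": 1, "roll": 0, "jaw": 1}]}}

```text
time_s: 14.15
tcp_pos: [569.8, -285.7, 154.3]
ee_rot: [0.704, -0.064, 0.705, 0.064]
wrist_force: [-19.4, 5.7, 14.6]
width: 0.142
```

Request:
{"api": "apply_moves", "payload": {"rows": [{"dx": 1, "dy": 0, "dz": 0, "roll": 0, "jaw": 1}, {"dx": 2, "dy": 0, "dz": 0.5, "roll": 0, "jaw": 1}, {"dx": 3, "dy": 0, "dz": 1, "roll": 0, "jaw": 1}, {"dx": 3, "dy": 0, "dz": 1, "roll": 0, "jaw": 1}]}}

```text
time_s: 14.65
tcp_pos: [569.9, -285.8, 154.2]
ee_rot: [0.703, -0.064, 0.705, 0.063]
wrist_force: [-31.3, 8.9, 29.6]
width: 0.143
```

Contact is firm and the depth matches the collar seated (TCP 34 mm × cos 30° above the mouth). I unload the force, open the jaws and lift.

Request:
{"api": "apply_moves", "payload": {"rows": [{"dx": -3, "dy": 0, "dz": -2, "roll": 0, "jaw": 1}, {"dx": -5, "dy": 0, "dz": -3, "roll": 0, "jaw": 0.6}, {"dx": -5, "dy": 0, "dz": -3, "roll": 0, "jaw": 0}, {"dx": -5, "dy": 0, "dz": -3, "roll": 0, "jaw": 0}, {"dx": -5, "dy": 0, "dz": -3, "roll": 0, "jaw": 0}]}}

```text
time_s: 15.28
tcp_pos: [569.2, -285.7, 152.5]
ee_rot: [0.704, -0.064, 0.704, 0.064]
wrist_force: [-0.0, -0.5, 0.1]
width: 0.501
```

Request:
{"api": "apply_moves", "payload": {"rows": [{"dx": -20, "dy": 0, "dz": 0, "roll": 0, "jaw": 0}, {"dx": -55, "dy": 0, "dz": 0, "roll": 0, "jaw": 0}, {"dx": -70, "dy": 0, "dz": -30, "roll": 0, "jaw": 0.6}, {"dx": -70, "dy": 0, "dz": -70, "roll": 0, "jaw": 1}, {"dx": -70, "dy": 0, "dz": -100, "roll": 0, "jaw": 1}]}}

```text
time_s: 15.9
tcp_pos: [469.8, -304.2, 224.8]
ee_rot: [0.705, -0.065, 0.704, 0.064]
wrist_force: [0.1, -0.3, -0.0]
width: -0.002
```

```bash
python3 look.py l7 585 -283 120 22
```

```text
side origin 255 121 scale 9.090909090909092
top origin 300 166 scale 9.090909090909092
16.0 [ 469.1  -304.66  225.02] -0.0025971336629219714 [-0.45  0.97  0.51]
[[ 0.   -0.18  0.98]
 [-0.    0.98  0.18]
 [-1.   -0.    0.  ]]
```

View pics/l7.png

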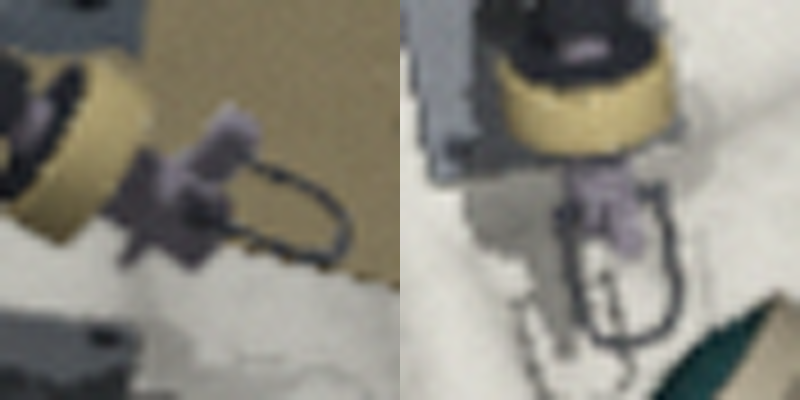

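The pin is home with the collar on the flat, the tip showing below at (125,262), and the loop open over the spindle end at (348,240). I'll straddle the pin with partly open jaws so that each finger presses one leg of the loop.

Request:
{"api": "apply_moves", "payload": {"rows": [{"dx": 0, "dy": 0, "dz": 35, "roll": 0, "jaw": 0.2}, {"dx": 20, "dy": 0, "dz": 76, "roll": 0, "jaw": 0.2}, {"dx": 50, "dy": 0, "dz": 76, "roll": 0, "jaw": 0.2}, {"dx": 73, "dy": 0, "dz": 76, "roll": 0, "jaw": 0.2}, {"dx": 73, "dy": 0, "dz": 76, "roll": 0, "jaw": 0.2}]}}

```text
time_s: 16.62
tcp_pos: [545.4, -289.3, 148.4]
ee_rot: [0.703, -0.064, 0.705, 0.065]
wrist_force: [0.2, -1.0, -0.6]
width: 0.403
```

Request:
{"api": "apply_moves", "payload": {"rows": [{"dx": 8, "dy": 0, "dz": 0, "roll": 0, "jaw": 0.2}, {"dx": 16, "dy": 0, "dz": 0, "roll": 0, "jaw": 0.2}, {"dx": 24, "dy": 0, "dz": 0, "roll": 0, "jaw": 0.2}, {"dx": 28, "dy": 0, "dz": 4, "roll": 0, "jaw": 0.2}, {"dx": 30, "dy": 0, "dz": 8, "roll": 0, "jaw": 0.2}]}}

```text
time_s: 17.25
tcp_pos: [553.3, -288.5, 119.3]
ee_rot: [0.704, -0.064, 0.704, 0.064]
wrist_force: [-1.3, -0.0, 1.0]
width: 0.4
```

Request:
{"api": "apply_moves", "payload": {"rows": [{"dx": 0, "dy": 0, "dz": 3, "roll": 0, "jaw": 0.2}, {"dx": 1, "dy": 0, "dz": 6, "roll": 0, "jaw": 0.2}, {"dx": 1, "dy": 0, "dz": 8, "roll": 0, "jaw": 0.2}, {"dx": 1, "dy": 0, "dz": 8, "roll": 0, "jaw": 0.2}]}}

```text
time_s: 17.75
tcp_pos: [561.4, -287.0, 118.9]
ee_rot: [0.704, -0.064, 0.704, 0.064]
wrist_force: [0.4, -0.1, 0.1]
width: 0.396
```

```bash
python3 look.py l8 585 -283 120 22
```

```text
side origin 255 121 scale 9.090909090909092
top origin 300 166 scale 9.090909090909092
17.85 [ 561.2  -287.12  118.87] 0.4016018880911351 [ 0.29 -0.57 -0.31]
[[ 0.   -0.18  0.98]
 [-0.    0.98  0.18]
 [-1.   -0.    0.  ]]
```

View pics/l8.png

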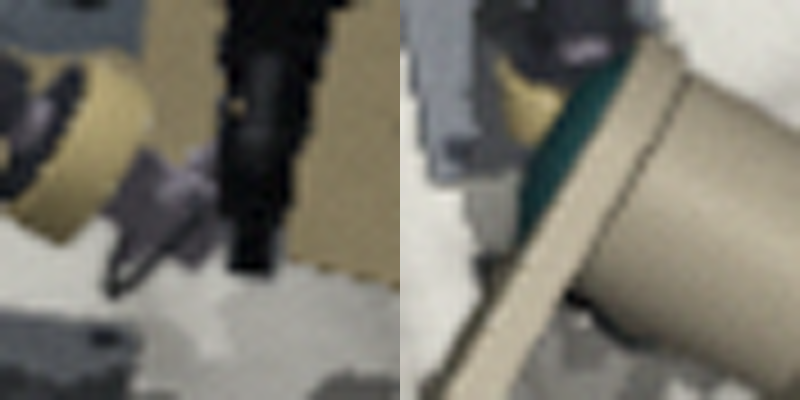

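The loop has swung past the spindle end and lies along the shank, its end near (115,290). I retreat backwards and up, then check once more.

Request:
{"api": "apply_moves", "payload": {"rows": [{"dx": 0, "dy": 0, "dz": -20, "roll": 0, "jaw": 0.2}, {"dx": -20, "dy": 0, "dz": -50, "roll": 0, "jaw": 0.2}, {"dx": -60, "dy": 0, "dz": -80, "roll": 0, "jaw": 0.2}, {"dx": -100, "dy": 0, "dz": -110, "roll": 0, "jaw": 0.2}, {"dx": -110, "dy": 0, "dz": -120, "roll": 0, "jaw": 0.2}]}}

```text
time_s: 18.48
tcp_pos: [442.7, -309.8, 232.4]
ee_rot: [0.706, -0.065, 0.703, 0.062]
wrist_force: [1.0, -0.2, 0.6]
width: 0.399
```

```bash
python3 look.py l9 585 -283 115 20
python3 - <<'E'
import sys; sys.path.insert(0,'.')
from h import *
def sp(x,y,z,yaw=np.radians(10.6),m=(592,-283.2,125)):
    X=x*.866-z*.5; Z=x*.5+z*.866; return np.array(m)+[X*np.cos(yaw)-y*np.sin(yaw),X*np.sin(yaw)+y*np.cos(yaw),Z]
g=lambda c,X,o:np.round((proj(c,X)-o+.4)*10)
o=np.round(proj("side",(585,-283,115)))-20
for n,P in(("shut loop end",sp(0,0,-53)),("loop end 10deg short",sp(-60*np.sin(np.radians(10)),0,7-60*np.cos(np.radians(10)))),("tip",sp(0,0,-46)),("grip top",sp(0,0,41))): print(n,g("side",P,o))
E
```

```text
side origin 257 124 scale 10.0
top origin 302 168 scale 10.0
18.575 [ 442.95 -309.31  229.93] 0.40026957292497156 [-0.32  0.09  0.18]
[[ 0.   -0.18  0.98]
 [-0.    0.98  0.18]
 [-1.   -0.    0.  ]]
shut loop end [100. 269.]
loop end 10deg short [127. 282.]
tip [111. 257.]
grip top [249. 100.]
```

View pics/l9.png

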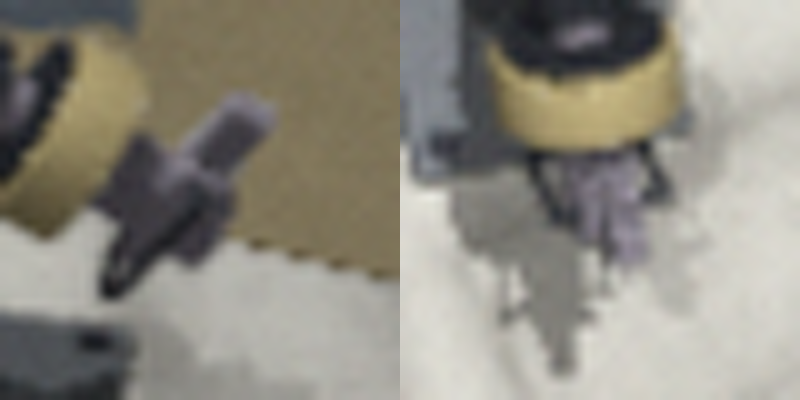

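The loop lies round the spindle with the pin tip between its legs, its visible end at about (108,288). I check the shut angle numerically against a projected wire model.

```bash
cat > ang.py <<'E'
from h import *
from scipy.ndimage import map_coordinates
yaw0=np.radians(10.6)
def sp(P,m,turn):
    c,s=np.cos(turn),np.sin(turn); P=np.c_[P[:,0]*c-P[:,1]*s,P[:,0]*s+P[:,1]*c,P[:,2]]
    X=P[:,0]*.866-P[:,2]*.5; Z=P[:,0]*.5+P[:,2]*.866
    return np.c_[X*np.cos(yaw0)-P[:,1]*np.sin(yaw0),X*np.sin(yaw0)+P[:,1]*np.cos(yaw0),Z]+m
u=np.vstack([np.linspace(a,b,20) for a,b in(((0,20),(45,20)),((45,20),(60,7)),((60,7),(60,-7)),((60,-7),(45,-20)))])
u=u[u[:,0]>25]   # radius, y ; outer part
im=r.read_camera("side").astype(float).mean(2)
for turn in(-10,0,10):
  out=[]
  for short in(-5,0,5,10,15,20,30,45):
    a=np.radians(short); P=np.c_[-u[:,0]*np.sin(a),u[:,1],7-u[:,0]*np.cos(a)]
    W=sp(P,np.array([592,-283.2,125]),np.radians(turn)); p=np.array([proj("side",w) for w in W])
    out.append((short,round(min(map_coordinates(im,[p[:,1]+j,p[:,0]+i],order=1).mean() for i in(-1,-.5,0,.5,1) for j in(-1,-.5,0,.5,1)),1)))
  print("turn",turn,out)
E
python3 ang.py
```

```text
turn -10 [(-5, np.float64(90.5)), (0, np.float64(54.9)), (5, np.float64(53.8)), (10, np.float64(55.0)), (15, np.float64(60.0)), (20, np.float64(106.9)), (30, np.float64(141.0)), (45, np.float64(164.4))]
turn 0 [(-5, np.float64(85.2)), (0, np.float64(54.0)), (5, np.float64(53.5)), (10, np.float64(55.0)), (15, np.float64(68.7)), (20, np.float64(111.0)), (30, np.float64(135.5)), (45, np.float64(156.7))]
turn 10 [(-5, np.float64(91.0)), (0, np.float64(64.3)), (5, np.float64(58.9)), (10, np.float64(58.2)), (15, np.float64(80.0)), (20, np.float64(109.3)), (30, np.float64(124.7)), (45, np.float64(147.7))]
```

Run:
```python
import sys; sys.path.insert(0,'.')
from h import *
sys.argv=['x']
def sp(x,z,yaw=np.radians(10.6),m=(592,-283.2,125)):
    X=x*.866-z*.5; Z=x*.5+z*.866; return np.array(m)+[X*np.cos(yaw),X*np.sin(yaw),Z]
for n,P in(("shut",sp(0,-53)),("10 short",sp(-10.4,7-59.1)),("20 short",sp(-20.5,7-56.4)),("grip",sp(0,27)),("tip",sp(0,-46)),("pin",sp(0,0))): print(n,proj("side",P).round(1))
for k in range(3):
    r.read_camera("side")
    for n in("loop_end","pin_grip","pin_tip","pin"):
        print(n,[(np.round(d["pixel"],1).tolist(),round(d["p"],2)) for d in r.spot_point(n,"side") if np.hypot(d["pixel"][0]-272,d["pixel"][1]-143)<25])
s=r.sense(); print(s["time_s"],s["tcp_pos"])
```

```text
shut [266.6 150.5]
10 short [269.3 151.8]
20 short [272.1 152.7]
grip [279.2 136.2]
tip [267.7 149.3]
pin [274.8 141.1]
loop_end [([266.9, 153.8], 0.44)]
pin_grip [([279.6, 136.5], 0.6)]
pin_tip [([273.2, 139.4], 0.73), ([269.6, 151.6], 0.5)]
pin [([273.2, 142.5], 0.66)]
loop_end [([267.8, 151.9], 0.43)]
pin_grip [([278.3, 136.9], 0.7)]
pin_tip [([267.2, 153.8], 0.68)]
pin [([275.0, 141.8], 0.48)]
loop_end [([266.6, 151.8], 0.56)]
pin_grip [([275.3, 140.3], 0.61), ([280.0, 138.2], 0.57)]
pin_tip [([270.6, 150.0], 0.49)]
pin [([273.8, 140.2], 0.63)]
19.375 [ 443.15646699 -308.8336264   228.80452229]
```

The loop end averages (267.1,152.5). The columns match the predicted shut position (266.6) rather than 10° short (269.3), and the pin points match the home pose. The gripper is clear, so I hand the job in.

```bash
python3 -c "
from workcell import r
r.sign_off(); print(r.sense()['time_s'])"
```

```text
the job is handed in; nothing more can be done
the job is handed in; nothing more can be done
```

The pin is through the spindle's cross hole and the loop has snapped over the spindle end. I handed the job in at about 19.4 s with the gripper clear of everything.

**What I did:**
- I gripped the pin in the block and tilted it in the jaws by levering its tip on the hole's edge.
- I fed it into the spindle hole until the collar met the spindle at the expected depth. The wrist force then peaked at about 44 N, below the 120 N limit.
- I let go, pressed both legs of the loop down with half-open jaws until it snapped over, and backed off.

**What the last checks showed:**
- **Pin:** the detected grip and origin agree with the home pose to about 1–2 pixels. A few scattered detections were off.
- **Loop angle:** the loop's end averaged pixel (267.1, 152.5), against (266.6, 150.5) predicted for fully shut. The column agrees, but the row is 2 pixels low. A wire-model check fitted anything from 0 to 10 degrees short of shut about equally well. Fully shut therefore rests partly on the spring snapping it closed past centre, not only on the measurement.
- **Bystanders:** I did not check their positions again afterwards. The robot's path stayed well above them.

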